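Strip a beam line into the storage tray, in beam order

TASK

Strip this test beam line: lift the four post-mounted optics off their base plates and stand them upright in the bays of the grey storage tray in the order in which they stand along the beam, so that the line can be rebuilt later: the optic nearest the laser goes in the bay next to the tray's pull handle, the next one in the next bay, and so on to the far end. Set each one down gently (do not drop it or tip it over), one to a bay, and leave them standing still.

Things in the scene. Friction and masses are not known exactly. Their poses are not given: they have to be found in the camera images.
- tube: lens-tube optic (mm), loose, 200 g: black level tube, 30.5 dia, 44 long along y, glass at both ends, on a steel pillar, 20 dia, and round steel foot, 38 dia x 7. Origin: centre of the foot's underside, z up; optical axis along its y, 75 above the underside. Grip across the tube (along x, 31 wide) at axis height. Top at 91.
- iris: iris diaphragm (mm), loose, 180 g: thin black upright disc, 36 dia, 10 thick along y, small hole, short thin steel lever on top, on a steel pillar, 20 dia, and round steel foot, 38 dia x 7. Origin: centre of the foot's underside, z up; optical axis along its y, 75 above the underside. Grip across the disc (along x, 36 wide) at axis height. Lever top at 104.
- cage: cage-plate lens holder (mm), loose, 220 g: black upright square plate, 40 wide (x), 40 high, 12.7 thick (y), four steel rods 40 long through its corners along y, on a steel pillar, 20 dia, and round steel foot, 38 dia x 7. Origin: centre of the foot's underside, z up; optical axis along its y, 75 above the underside. Grip across the plate (along x, 40 wide) at axis height. Top at 95.
- cube: beam-splitter cube housing (mm), loose, 240 g: black 36 mm cube, round glass windows on top and sides, on a steel pillar, 20 dia, and round steel foot, 38 dia x 7. Origin: centre of the foot's underside, z up; optical axis along its y, 75 above the underside. Grip along x (36 wide) at axis height. Top at 93.
- board: aluminium breadboard (mm), fixed, 100 (x) x 355 (y) x 12.7, carrying the beam line along its y. Origin: on its underside, mid-row. Grey laser head at the +y end (y 121 to 191, 42 wide, top 117 above the table), firing towards -y; black beam trap at the -y end (y -138 to -160, top 109). Between them four base plates, centres at y = 90, 30, -30, -90 (each within 3).
- tray: grey storage tray (mm), fixed, four square bays in a row along its y: centres at y = 87, 29, -29, -87, x = 0; each 54 x 54 inside, walls 4 thick, rims 24 and floor 4 above the table. A steel U-shaped pull handle, 44 wide, sticks out 28 at the +y end, next to the bay at y = 87. Origin: centre of its underside, on the table.
- base_tube: aluminium base plate (mm), 60 (x) x 44 (y) x 8, fixed on the breadboard; the lens-tube optic stands on it at the start, not fastened. The four plates look alike. Origin: centre of its underside, 12.7 above the table; +y towards the laser.
- base_iris: aluminium base plate (mm), 60 (x) x 44 (y) x 8, fixed on the breadboard; the iris diaphragm stands on it at the start, not fastened. The four plates look alike. Origin: centre of its underside, 12.7 above the table; +y towards the laser.
- base_cage: aluminium base plate (mm), 60 (x) x 44 (y) x 8, fixed on the breadboard; the cage-plate lens holder stands on it at the start, not fastened. The four plates look alike. Origin: centre of its underside, 12.7 above the table; +y towards the laser.
- base_cube: aluminium base plate (mm), 60 (x) x 44 (y) x 8, fixed on the breadboard; the beam-splitter cube housing stands on it at the start, not fastened. The four plates look alike. Origin: centre of its underside, 12.7 above the table; +y towards the laser.
Things that resemble listed ones, but are neither listed nor needed, are in the scene too. What is shaped like the cage but purple or red is not meant.

How it is judged:
By the outcome, as a careful person would: the job done as asked, in the order asked, and still so for the second after the job is handed in, with the robot touching nothing.
It also fails if it takes over 125 s, if anything falls off the work surface, if the arm or the gripper's body presses on something with over 40 N, if the wrist force passes 120 N, or if a joint passes its speed limit or range.

ROBOT

A 7-joint arm with a two-finger parallel gripper is mounted at the origin on the work surface. World frame = base frame: x ahead of the robot, y to its left, z up, the work surface at z = 0. Lengths are in m, angles in rad, forces in N, time in s.
With the tool pointing down it reaches from about 0.375 to 0.925 m from the base axis. Payload 3.1 kg.
Tool frame: the origin (TCP) lies where the fingers leave the gripper's body, on its centre line; the fingertips stand env.nose_length ahead of it and the grasp point (between the pads) lies 54 mm ahead of it (env.nose_length is the distance from the TCP to the fingertips, in m); z points along the fingers, x is the direction in which the jaws open and shut, and the axes are right-handed (so a half turn about z gives the same grasp; the last joint's range is limited). The gripper opens to 85 mm and grips with 20 to 120 N. Pads are 22 mm wide; open, the fingers measure 114 mm over their backs; the gripper's body (76 mm by 85 mm) begins 54 mm behind the grasp point. The pads swing forward as they close: fully open they stand 13 mm farther back than shut.
Start: joints at [-1.361, 0.383, 0.044, 1.598, -0.018, 1.161, -0.05], TCP at [0.197, 0.619, 0.304] pointing down, gripper open.
Joint ranges: [-2.61, 2.61], [-0.41, 2.15], [-1.48, 1.57], [0, 2.5], [-1.57, 4.71], [0.05, 1.97], [-2.85, 2.85]. Speed limits (rad/s): [2.79, 2.79, 3.14, 3.14, 3.14, 3.14, 3.14].

INTERFACE

Orientations are given as a unit quaternion [w, x, y, z].
In Python, from bench import env, hand, ik, snapshot, camera_model, ticket, current_time, current_joint_positions, current_joint_vel, current_effort, current_ee_pos, current_eef_rot, current_contact_force, current_moment, current_finger_gap gives the robot as it stands. Calls block until the motion is done:
- env.reach(position, orientation): joint-space move of the TCP to a pose.
- env.move_l(position, frame=None, max_speed=0.15, contact_N=None): straight line of the TCP; frame=None keeps the orientation; max_speed is the mean speed in m/s. With contact_N (N) it stops when the force on the tool has changed by that much, and returns True; else False.
- env.move_j(angles): joint-space move.
- hand.command_gripper(opening, grip_force=None): finger opening in m; grip_force is the grip in N (None keeps the last); returns when the fingers have stopped.
- env.wait(seconds).
- ik(position, orientation): joint angles nearest the present ones, or None.
- snapshot(name): name is "side" or "top"; returns the picture (400x640x3 uint8, blue, green, red); there is no depth.
- camera_model(name): a dict with "K" (3x3 intrinsics, pixels), "R" (3x3) and "t" (3): a world point X has camera coordinates R X + t. Camera axes: x right, y down, z forward; pixel columns grow to the right and rows downward; lengths in m; the calibration is good to about 2 mm. A picture is of the moment at which its call begins. camera_model takes no time and is no camera call.
A pose or a line that the arm cannot do raises env.PlanningError and nothing moves.
- ticket.job_done(): hands the job in, once; it reports no verdict.
Readings, each from a call of its own:
- current_time(): time.
- current_joint_positions(): joint angles.
- current_joint_vel(): joint speeds.
- current_effort(): joint torques, N m.
- current_ee_pos(): TCP position.
- current_eef_rot(): TCP orientation.
- current_contact_force(): force on the tool from outside, world axes, zero at the start.
- current_moment(): the same for the moment, N m.
- current_finger_gap(): finger opening in m.
Only numpy, scipy, OpenCV 4.12 (cv2) and the standard library are available. Lean on these libraries where they do the work, as an engineer would, in place of code of your own. Each camera call takes 0.05 s, during which the arm holds its last target. There are 200 camera calls.

## Working session

There is one attempt and no reset: what is moved stays moved. The work goes in short steps, each a Python script; the robot and the scene stay as the last script left them, time stands still between calls to the robot, and variables do not carry over. Pictures are saved under pics/ and viewed, about 12 in all and at most 16, crops included, and the job is handed in when it is done.

```bash
mkdir -p pics; ls; python3 - <<'E'
from bench import *
import cv2
for n in("side","top"):
    cv2.imwrite(f"pics/{n}0.png",snapshot(n)); m=camera_model(n); print(n,m["K"],m["R"],m["t"], -m["R"].T@m["t"])
print(env.nose_length,current_time(),current_eef_rot())
E
```

```text
pics
side [[403.02851593   0.         315.42900255]
 [  0.         403.02851593 197.45387143]
 [  0.           0.           1.        ]] [[-0.98423529 -0.17576093  0.01972281]
 [-0.13138738  0.65194948 -0.74679263]
 [ 0.11839869 -0.73761099 -0.66476446]] [0.62299465 0.13540031 0.97778841] [0.51519435 0.74245143 0.73882773]
top [[457.13548471   0.         322.33118763]
 [  0.         457.13548471 203.50677583]
 [  0.           0.           1.        ]] [[ 0.00978342 -0.99994141  0.00463198]
 [-0.98992673 -0.01033952 -0.14120257]
 [ 0.14124219 -0.00320388 -0.98996989]] [-0.01924124  0.6459366   1.08723259] [ 0.48605504 -0.00907807  1.16762456]
0.0726 0.1 [ 7.51189499e-04  8.07118237e-01  5.90388598e-01 -9.43594394e-04]
```

View pics/top0.png

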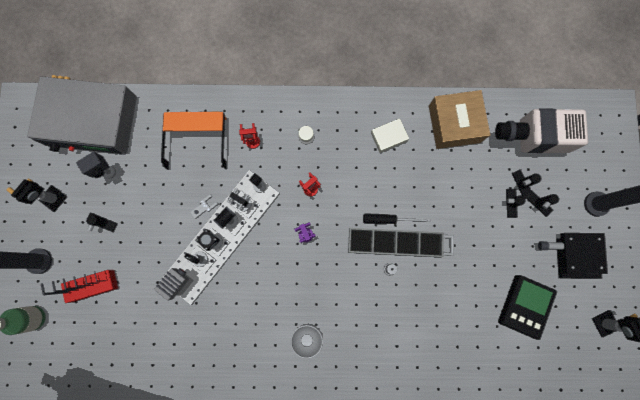

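View pics/side0.png

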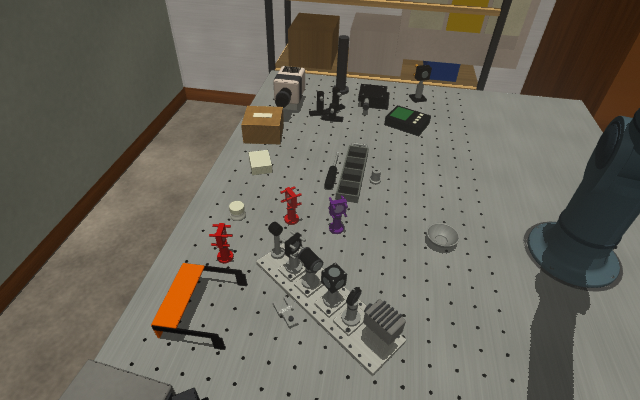

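Top view: board runs from the laser at (175,283) to the trap at (257,182). The tray is at (400,243) with its handle on the right. I'll zoom in on both.

```bash
python3 - <<'E'
import cv2,numpy as np
t=cv2.imread("pics/top0.png"); s=cv2.imread("pics/side0.png")
a=cv2.resize(t[165:310,145:290],(580,580),interpolation=cv2.INTER_CUBIC); cv2.imwrite("pics/a.png",a)
b=cv2.resize(s[210:380,250:415],(582,600),interpolation=cv2.INTER_CUBIC); cv2.imwrite("pics/b.png",b)
c=cv2.resize(t[215:265,340:460],(720,300),interpolation=cv2.INTER_CUBIC); cv2.imwrite("pics/c.png",c)
E
```

```text
(no output)
```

View pics/a.png

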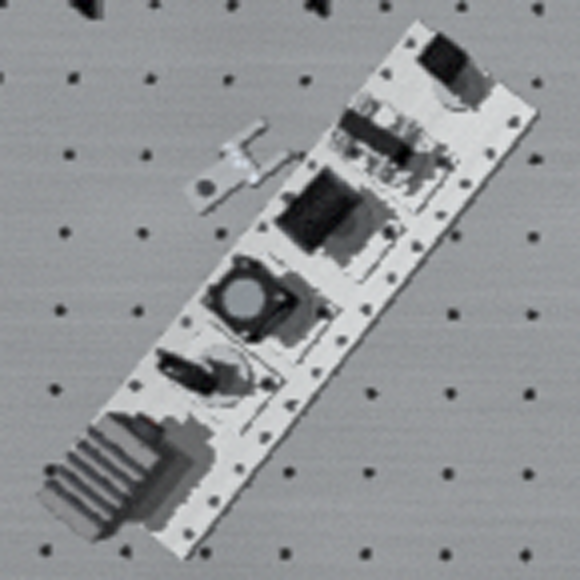

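View pics/b.png

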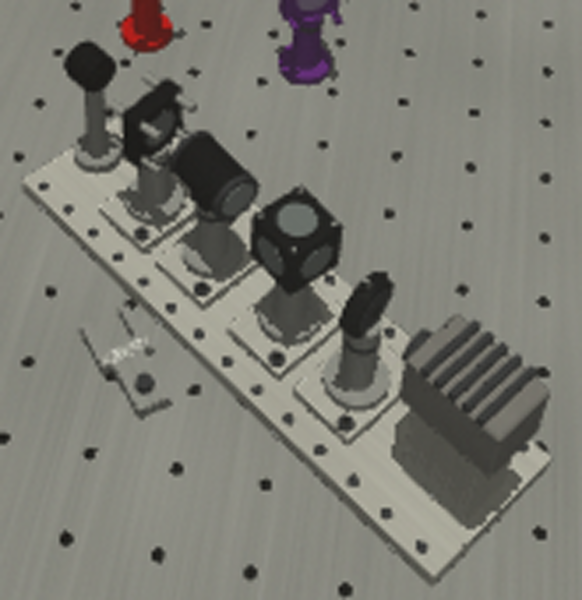

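View pics/c.png

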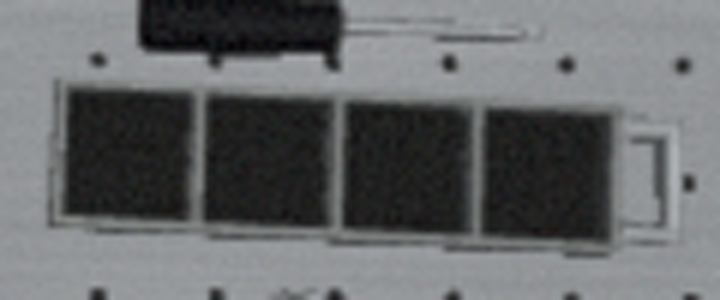

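Beam order from the laser is iris, cube, tube, cage, then the beam trap. The iris looks yawed relative to the board. The handle is at the right (world −y) end of the tray. Next I'll measure the positions.

```bash
cat >h.py <<'E'
import cv2,numpy as np
from bench import *
def ray(n,uv,z):
    m=camera_model(n); d=m["R"].T@np.linalg.solve(m["K"],[uv[0],uv[1],1.]); c=-m["R"].T@m["t"]
    return c+d*(z-c[2])/d[2]
def px(n,X):
    m=camera_model(n); p=m["K"]@(m["R"]@np.asarray(X)+m["t"]); return p[:2]/p[2]
def two(a,b):
    A=[];B=[]
    for n,uv in(("top",a),("side",b)):
        m=camera_model(n);P=m["K"]@np.c_[m["R"],m["t"]]
        for i in(0,1): r=uv[i]*P[2]-P[i]; A.append(r[:3]);B.append(-r[3])
    return np.linalg.lstsq(np.array(A),np.array(B),rcond=None)[0]
E
python3 - <<'E'
from h import *
np.set_printoptions(precision=4,suppress=True)
t=cv2.imread("pics/top0.png")
f=lambda p:np.array(p)/4+[145,165]
c=[ray("top",f(p),.0127) for p in((418,20),(538,112),(185,557))]
y=c[1]-c[2]; x=c[0]-c[1]; print("board",c,np.linalg.norm(y),np.linalg.norm(x)); 
o=(c[0]+c[2])/2; yb=-y/np.linalg.norm(y); print("centre",o,"yaw of +y",np.degrees(np.arctan2(yb[1],yb[0])))
# heads, upper faces
big=cv2.resize(t[165:310,145:290],None,fx=4,fy=4,interpolation=cv2.INTER_CUBIC)
g=cv2.cvtColor(big,cv2.COLOR_BGR2GRAY)
vis=big.copy()
for n,yy,zt in(("iris",90,.0957),("cube",30,.1137),("tube",-30,.1),("cage",-90,.1157)):
    P=o+yb*yy/1e3; P[2]=zt; u=(px("top",P)-[145,165])*4
    for th in(45,60):
        m=(g<th).astype(np.uint8)*255
        w=np.zeros_like(m); cv2.circle(w,tuple(int(v) for v in u),55,255,-1); m&=w
        cs,_=cv2.findContours(m,0,2); k=max(cs,key=cv2.contourArea); r=cv2.minAreaRect(k); bx=cv2.boxPoints(r)
        W=[ray("top",f(p),zt) for p in bx]; e=[W[1]-W[0],W[2]-W[1]]
        print(n,th,"pred",P[:2],"rect c",ray("top",f(r[0]),zt)[:2],"sides",[ (round(np.linalg.norm(v)*1e3,1),round(np.degrees(np.arctan2(v[1],v[0]))%180,1)) for v in e])
        cv2.drawContours(vis,[bx.astype(int)],0,(0,0,255) if th==45 else (0,255,0),1)
    cv2.circle(vis,tuple(int(v) for v in u),3,(255,0,0),-1)
cv2.imwrite("pics/v.png",vis)
# tray: outer rim corners at z .024
f2=lambda p:np.array(p)/6+[340,215]
q=[ray("top",f2(p),.024) for p in((55,82),(624,107),(617,246),(52,223))]
d=q[1]-q[0]+q[2]-q[3]; print("tray",np.mean(q,0),np.linalg.norm(d)/2,np.linalg.norm(q[3]-q[0]),"dir to handle",np.degrees(np.arctan2(d[1],d[0])))
for p in((540,172),(408,167),(268,158),(130,152)): print(ray("top",f2(p),.024 if 0 else .014))
E
```

```text
board [array([0.7361, 0.1757, 0.0127]), array([0.6768, 0.0971, 0.0127]), array([0.396 , 0.3086, 0.0127])] 0.35161158427603684 0.09847061780183909
centre [0.566  0.2422 0.0127] yaw of +y 143.01033678725025
iris 45 pred [0.4942 0.2963] rect c [0.5061 0.2891] sides [(np.float64(12.3), np.float64(159.0)), (np.float64(36.7), np.float64(67.5))]
iris 60 pred [0.4942 0.2963] rect c [0.506  0.2865] sides [(np.float64(18.6), np.float64(172.0)), (np.float64(41.1), np.float64(79.9))]
cube 45 pred [0.5421 0.2602] rect c [0.5485 0.2503] sides [(np.float64(35.6), np.float64(137.9)), (np.float64(42.2), np.float64(47.6))]
cube 60 pred [0.5421 0.2602] rect c [0.5486 0.2503] sides [(np.float64(36.8), np.float64(139.2)), (np.float64(44.2), np.float64(48.8))]
tube 45 pred [0.59   0.2241] rect c [0.6011 0.2174] sides [(np.float64(37.6), np.float64(138.8)), (np.float64(31.2), np.float64(48.1))]
tube 60 pred [0.59   0.2241] rect c [0.5993 0.2163] sides [(np.float64(39.0), np.float64(136.7)), (np.float64(37.6), np.float64(46.2))]
cage 45 pred [0.6379 0.188 ] rect c [0.6435 0.181 ] sides [(np.float64(12.3), np.float64(149.3)), (np.float64(45.2), np.float64(57.9))]
cage 60 pred [0.6379 0.188 ] rect c [0.6435 0.1809] sides [(np.float64(13.7), np.float64(149.3)), (np.float64(46.7), np.float64(57.9))]
tray [ 0.5531 -0.1982  0.024 ] 0.23628495823434342 0.05867151419680892 dir to handle -91.84450678369264
[ 0.5512 -0.2852  0.014 ]
[ 0.5528 -0.2297  0.014 ]
[ 0.556  -0.1709  0.014 ]
[ 0.5579 -0.1129  0.014 ]
```

View pics/v.png

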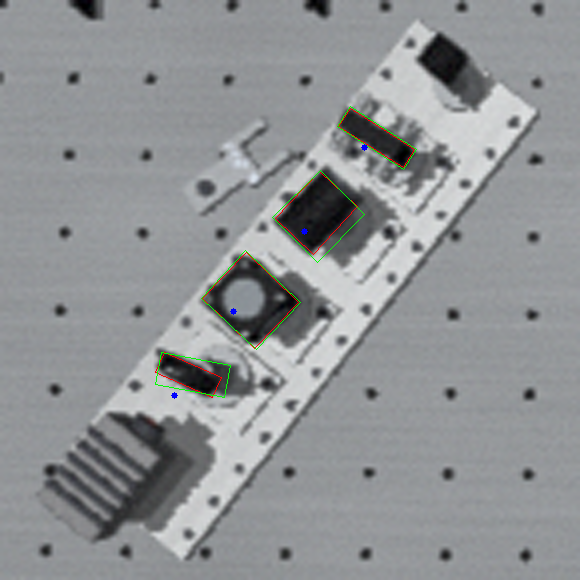

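The board runs y −164..191, so its origin is 13.5 mm off mid-length, and with that the predictions match the blobs. I'll check the pose estimates once by drawing feet, heads and bays on both views.

```bash
cat >>h.py <<'E'
# x, y, direction of optic +y (deg); half-sizes of head: x, y, z
OPT={"iris":(.506,.289,159,18,5,18),"cube":(.551,.253,138.5,18,18,18),"tube":(.601,.2165,138.8,15.2,22,15.2),"cage":(.6445,.182,149.3,20,6.4,20)}
TRAY=(.5545,-.1990,-91.8)
def bay(i):
    a=np.radians(TRAY[2]); return np.array(TRAY[:2])+np.array([np.cos(a),np.sin(a)])*(.087-.058*i)
def axes(a): a=np.radians(a); return np.array([np.sin(a),-np.cos(a),0]),np.array([np.cos(a),np.sin(a),0])
def overlay(n,img,k,org):
    dr=lambda pts,c: cv2.polylines(img,[np.array([(px(n,p)-org+.5)*k-.5 for p in pts]).astype(int)],True,c,1)
    for nm,(x,y,a,hx,hy,hz) in OPT.items():
        ex,ey=axes(a); b=np.array([x,y,.0207]); th=np.linspace(0,2*np.pi,30)
        dr([b+.019*np.array([np.cos(s),np.sin(s),0]) for s in th],(0,255,255))
        for s in(-1,1):
            C=b+[0,0,.075]+s*ey*hy/1e3
            if nm in("iris","tube"): dr([C+hx/1e3*(np.cos(q)*ex+np.sin(q)*np.array([0,0,1])) for q in th],(0,0,255) if s>0 else (0,255,0))
            else: dr([C+hx/1e3*(p*ex+q*np.array([0,0,1])) for p,q in((1,1),(1,-1),(-1,-1),(-1,1))],(0,0,255) if s>0 else (0,255,0))
    for i in range(4):
        ex,ey=axes(TRAY[2]); dr([np.r_[bay(i),.024]+.027*(p*ex+q*ey) for p,q in((1,1),(1,-1),(-1,-1),(-1,1))],(0,255,255))
    return img
E
python3 - <<'E'
from h import *
t=cv2.imread("pics/top0.png"); s=cv2.imread("pics/side0.png")
R=lambda i,k:cv2.resize(i,None,fx=k,fy=k,interpolation=cv2.INTER_CUBIC)
a=overlay("top",R(t[175:275,175:275],4),4,np.array([175,175]))
b=overlay("side",R(s[215:315,265:365],4),4,np.array([265,215]))
c=overlay("top",R(t[220:264,340:460],3),3,np.array([340,220])); d=overlay("side",R(s[140:204,320:380],3),3,np.array([320,140]))
o=np.zeros((600,800,3),np.uint8); o[:400,:400]=a;o[:400,400:]=b;o[400:532,:360]=c;o[400:592,400:580]=d
cv2.imwrite("pics/o.png",o)
E
```

```text
(no output)
```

View pics/o.png

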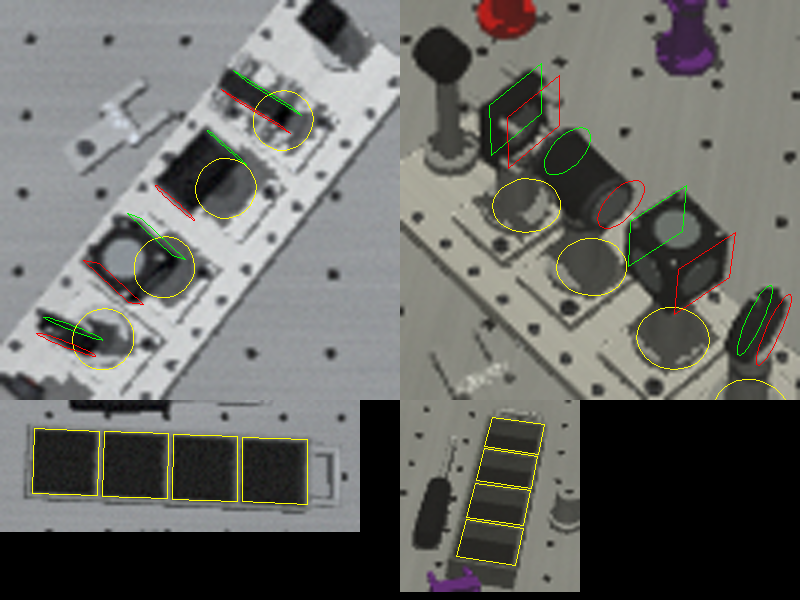

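The fit is within about 3–5 mm. I'll apply the residual shifts seen in both views (iris and tube a bit, cage most), then start with the iris.

```bash
cat >>h.py <<'E'
RES={"iris":(0,-4,-8,-3),"cube":(-4,-3,0,1),"tube":(-2,0,-8,-2),"cage":(-5,-4,-12,0)}
for nm,r in RES.items():
    o=list(OPT[nm]); P=np.array([o[0],o[1],.0957]); A=np.zeros((4,2))
    for j in(0,1):
        D=np.zeros(3);D[j]=.001
        A[:,j]=np.r_[px("top",P+D)-px("top",P),px("side",P+D)-px("side",P)]
    d=np.linalg.lstsq(A,np.array(r)/4,rcond=None)[0]/1e3
    OPT[nm]=(o[0]+d[0],o[1]+d[1],*o[2:])
from scipy.spatial.transform import Rotation
def quat(phi):
    c,s=np.cos(np.radians(phi)),np.sin(np.radians(phi))
    q=Rotation.from_matrix(np.array([[c,s,0],[s,-c,0],[0,0,-1]]).T.T).as_quat(); return q[[3,0,1,2]]
def above(xy,phi,z=.32):
    q0=np.array(current_joint_positions()); best=None
    for k in(0,180):
        j=ik([*xy,z],quat(phi+k))
        if j is not None and (best is None or abs(np.array(j)-q0).max()<best[0]): best=(abs(np.array(j)-q0).max(),j)
    env.move_j(best[1]); return best
PZ=.1497
def pick(nm,grip=40):
    x,y,a=OPT[nm][:3]; hand.command_gripper(.08)
    above((x,y),a-90); p=np.array([x,y,PZ])
    env.move_l([x,y,PZ+.05],max_speed=.2)
    hit=env.move_l(p,max_speed=.06,contact_N=10)
    hand.command_gripper(.0,grip_force=grip); print(nm,"hit",hit,"gap",current_finger_gap(),current_ee_pos())
    env.move_l([x,y,.18],max_speed=.06); env.move_l([x,y,.32],max_speed=.2)
    print("held gap",current_finger_gap(),"F",current_contact_force(),"t",current_time())
E
python3 - <<'E'
from h import *
for k,v in OPT.items(): print(k,np.round(v[:3],4))
pick("iris")
for n in("side","top"): cv2.imwrite(f"pics/{n}1.png",snapshot(n))
s=cv2.imread("pics/side1.png"); t=cv2.imread("pics/top1.png")
a=cv2.resize(s[150:350,250:450],(400,400)); b=cv2.resize(t[165:305,145:285],(400,400)); cv2.imwrite("pics/p1.png",np.hstack([a,b]))
E
```

```text
iris [  0.5093   0.2886 159.    ]
cube [  0.5516   0.2545 138.5   ]
tube [  0.6034   0.217  138.8   ]
cage [  0.6489   0.1844 149.3   ]
iris hit False gap 0.03416314147542277 [0.50957696 0.28875483 0.15032865]
held gap 0.03419811866112593 F [-0.96490292  0.59798842 -2.81719027] t 5.7333
```

View pics/p1.png

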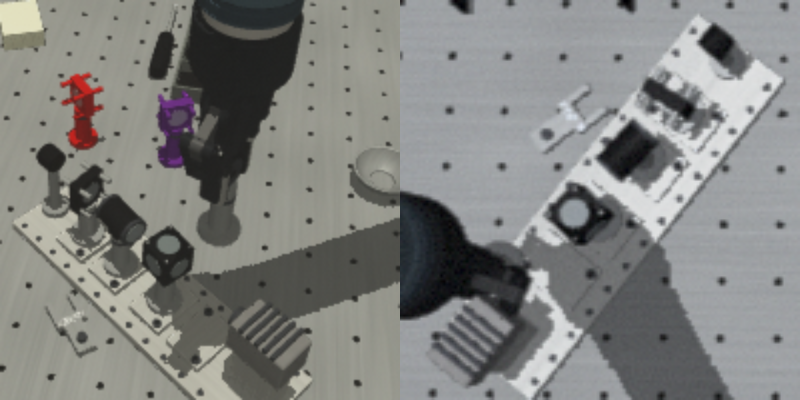

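The iris is held roughly vertical, gap 34 mm. Next I place it in the bay by the handle.

```bash
cat >>h.py <<'E'
def place(i):
    x,y=bay(i); b=above((x,y),TRAY[2]-90); z=PZ-.0167
    env.move_l([x,y,z+.03],max_speed=.2); f0=current_contact_force()
    hit=env.move_l([x,y,z-.006],max_speed=.02,contact_N=3)
    p=current_ee_pos(); print("bay",i,"hit",hit,"z",p[2]-z,"gap",current_finger_gap(),"dF",np.round(np.array(current_contact_force())-f0,2))
    return x,y
def release(x,y):
    g=current_finger_gap(); hand.command_gripper(min(g+.006,.08)); hand.command_gripper(.08)
    p=current_ee_pos(); env.move_l([p[0],p[1],p[2]+.05],max_speed=.08); env.move_l([p[0],p[1],.32],max_speed=.25); print("t",current_time())
E
python3 - <<'E'
from h import *
place(0)
for n in("side","top"): cv2.imwrite(f"pics/{n}2.png",snapshot(n))
s=cv2.imread("pics/side2.png"); t=cv2.imread("pics/top2.png")
a=cv2.resize(s[105:225,300:420],(400,400)); b=cv2.resize(t[205:305,350:450],(400,400)); cv2.imwrite("pics/p2.png",np.hstack([a,b]))
E
```

```text
bay 0 hit True z 0.000655101503125366 gap 0.0339851287637109 dF [0.34 1.51 5.44]
```

View pics/p2.png

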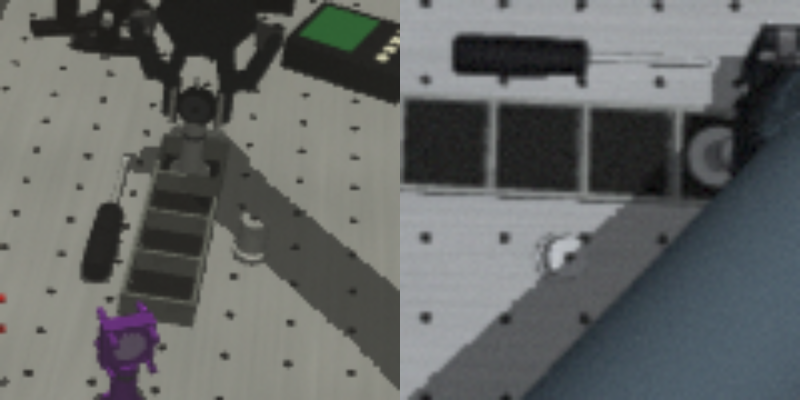

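The iris foot sits inside the handle bay, and contact came at floor height. I'll release it and do the cube.

```bash
python3 - <<'E'
from h import *
release(*bay(0)); pick("cube"); place(1); release(*bay(1))
above((OPT["tube"][0],OPT["tube"][1]),OPT["tube"][2]-90)
for n in("side","top"): cv2.imwrite(f"pics/{n}3.png",snapshot(n))
s=cv2.imread("pics/side3.png"); t=cv2.imread("pics/top3.png")
a=cv2.resize(s[105:305,250:400],(300,400)); b=cv2.resize(t[155:305,320:470],(400,400)); cv2.imwrite("pics/p3.png",np.hstack([a,b]))
E
```

```text
t 12.4333
cube hit False gap 0.035401242590825235 [0.5520082  0.25468806 0.15014793]
held gap 0.03548296093495835 F [-0.28278526 -0.16167622 -2.36635779] t 18.3083
bay 1 hit True z 0.0004503539890159114 gap 0.035609949695122566 dF [-0.31  0.84  7.07]
t 24.5083
```

View pics/p3.png

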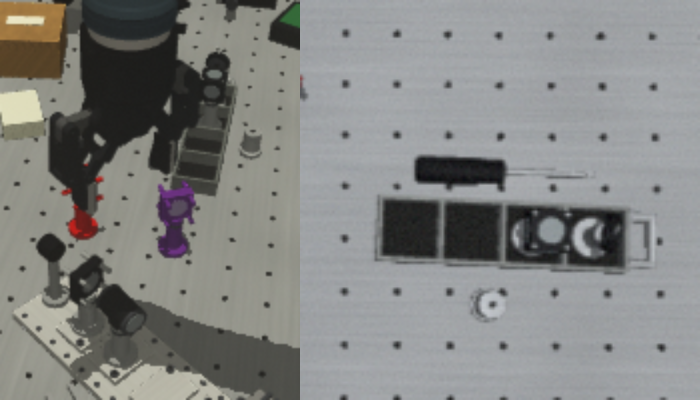

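The iris and cube stand upright in the two handle-side bays, so the tube and cage go next.

```bash
python3 - <<'E'
from h import *
for i,n in((2,"tube"),(3,"cage")):
    pick(n)
    if not .02<current_finger_gap()<.05: print("lost"); break
    place(i); release(*bay(i))
above((.45,.1),60)
for n in("side","top"): cv2.imwrite(f"pics/{n}4.png",snapshot(n))
s=cv2.imread("pics/side4.png"); t=cv2.imread("pics/top4.png")
a=cv2.resize(s[105:305,250:400],(300,400)); b=cv2.resize(t[190:290,340:465],(500,400)); cv2.imwrite("pics/p4.png",np.hstack([a,b]))
E
```

```text
tube hit False gap 0.029688990828748638 [0.60365304 0.21716434 0.1501591 ]
held gap 0.029246356384008607 F [-0.54555609  0.71007792 -2.78391223] t 30.4667
bay 2 hit True z 0.00031310798912162485 gap 0.029307415336154483 dF [ 0.32 -0.49  5.63]
t 36.4
cage hit False gap 0.0397071269785223 [0.64931885 0.18463035 0.15021997]
held gap 0.039430558254936014 F [ 0.43200196  0.59246345 -3.67637706] t 41.6667
bay 3 hit True z 0.00039192711390359514 gap 0.03952343819656832 dF [-0.24 -0.61  8.31]
t 47.2583
```

View pics/p4.png

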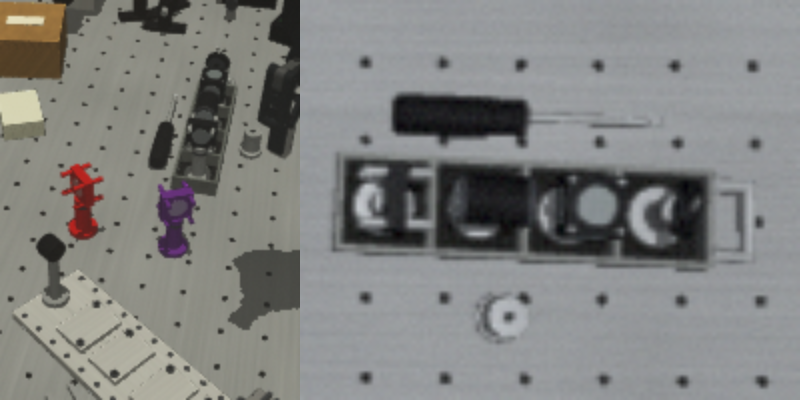

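Top view: from the handle leftward stand the iris (680,210), cube (595,205), tube (495,200) and cage (400,200). All feet are inside their bays and the arm is clear.

```bash
python3 - <<'E'
from h import *
a=snapshot("top"); env.wait(.5); b=snapshot("top")
print("max change in tray area",cv2.absdiff(a[200:270,330:470],b[200:270,330:470]).max(),current_time()); ticket.job_done()
E
```

```text
max change in tray area 25 48.8917
the job is handed in; nothing more can be done
```

The four optics are standing in the tray in beam order, and the job is handed in. From the handle end the bays hold the iris, beam-splitter cube, lens tube and cage plate. It took about 49 s of the 125 s allowed.

**Placing:** Each optic was lowered slowly until it touched, and contact came within 0.7 mm of the expected floor height. The grip width stayed steady throughout, so nothing slipped.

**Last checks:** The final pictures show all four feet inside their own bays, the optics upright, the base plates that were in view empty and the arm clear.

**Less certain:** Two pictures of the tray 0.5 s apart differed by at most 25 grey levels. I took this for camera noise and did not check it against a still part of the scene, so that check supports the optics standing still but does not prove it.

**Orientation:** I kept the order as asked, but not which way each optic faces along the beam. An optic may be turned end for end.

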